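Close the sprung cover of a cooker-hood control box and hold it down for the nut

TASK

Get the cover of the control box ready for its nut: thread the black rubber washer and then, on top of it, the steel washer over the brass post that stands up through the white cover, each fully home and let go. Then turn the wing of the quarter-turn fastener clockwise until its slot lines up with the two red marks, and only after that press the cover down flat against the box. Finish while still holding it pressed shut with the fingers, the washers in place, and leave the other things on the counter where they are.

Things in the scene. Friction and masses are not known exactly. Their poses are not given: they have to be found in the camera images.
- box: Grey painted control box of a cooker hood, 240 x 240 x 60 mm, fixed, on the 3 mm thick cutting mat, mounting lugs to 142 mm either side in y. Origin: centre of its underside; z up; x points away from the robot, to the hinge of the cover (hinge line along y at x = +105, z = 63 mm). The brass post is at x = -75, y = +65 mm, the fastener at x = -75, y = -65 mm.
- post_tip (a point): Centre of the tip of the upright brass locating post, fixed to the box and passing through the cover. Round, 12 mm diameter; its nose tapers to 5 mm diameter over the top 12 mm.
- cover (a joint): Hinge angle of the white cover (214 x 210 x 4 mm), rad. 0 = flat against the box, its top face 65 mm above the box origin. Its sprung seal holds it ajar near 0.05 (front edge 10 mm up); range 0 to 0.07. Pressing at the thumb pad shuts it with about 7 to 8 N (1.6 N per 0.01 rad); let go, it springs up. With the fastener out of line its cross pin stops the cover near 0.025.
- post_seat (a point): Point on the top face of the cover, on the axis of the post, where the rubber washer sits; moves with the cover. z is the cover's normal (up), x to the far side. With the cover ajar the post ends about 33 mm above it.
- press_pad (a point): Top of the black rubber thumb pad on the cover (44 mm along y, 24 mm along x, 1.5 mm thick), midway between post and fastener near the front edge, 180 mm from the hinge line; the place to press. Axes as post_seat.
- fastener (a joint): Angle of the quarter-turn fastener about its upright axis, rad, growing anticlockwise seen from above. 0 = the wing and the white slot line on its top lie along the two red marks (box x axis). It starts 0.7 to 1.45 rad anticlockwise of the marks, has stops at -0.35 and 1.75, and stays where it is left (friction 0.06 N m).
- wing (a point): Middle of the fastener's grip wing: dark upright bar 32 mm long (this point's x axis, turning with it), 9 mm thick (y), 18 mm high. The wing's top is 9 mm above this point; its foot 9 mm below, on a 26 mm steel disc 4 mm high; the cover's face 13 mm below. The red marks (4 mm wide) lie 20 to 34 mm before and behind its axis.
- rubber_washer: Black rubber washer lying on the mat: outer diameter 36 mm, bore 16 mm, 10 mm thick. Origin: centre of its underside; z is its axis.
- steel_washer: Bright thick steel washer lying on the mat: outer diameter 32 mm, bore 16 mm, 6 mm thick. Origin: centre of its underside; z is its axis.
- saucer: White ceramic saucer, 144 mm diameter, 20 mm high, holding the wing nut; bystander. Origin: centre of its underside.
- wing_nut: Brass wing nut, about 56 mm across its wings, in the saucer; bystander, for later. Origin: centre of its underside.
- glass_bottle: Small amber glass bottle with a black screw lid, 52 mm diameter, 105 mm high; bystander. Origin: centre of its underside.
- mug: Blue ceramic mug, 82 mm diameter, 92 mm high; bystander. Origin: centre of its underside.
- screwdriver: Screwdriver with a yellow handle, 200 mm long, lying on the mat beyond the washers; bystander.
- drill: Aluminium hand drill with wooden handle and crank, lying on its side left of the mat, 325 mm long, up to 76 mm high; bystander.

How it is judged:
On the way, in this order (a step that is already met when the one before it is completed fails the run):
1. the rubber washer is on the post, fully home on the cover, and let go (z of rubber_washer in the frame of post_seat between -0.002 and 0.003 m and horizontal distance between rubber_washer and post_seat below 0.005 m and contact force between the fingers and rubber_washer below 0.3 N), for 0.2 s.
2. the steel washer is on the post, fully home on the rubber washer, and let go (all of step 1 and z of steel_washer in the frame of post_seat between 0.0075 and 0.0135 m and horizontal distance between steel_washer and post_seat below 0.005 m and contact force between the fingers and steel_washer below 0.3 N), for 0.2 s.
3. the fastener's slot is lined up with the red marks, the cover not yet pressed shut (value of joint fastener between -0.17 and 0.17 rad and value of joint cover above 0.012 rad), for 0.2 s.
At the end, for the whole second after the job is handed in: Fingers press the cover with over 3 N, cover within 0.011 rad of shut (2 mm at its front), slot within 0.17 rad of the marks, both washers let go within 5 mm of the post's axis: rubber within 3 mm of the cover, steel on top of it (underside 7.5 to 13.5 mm above the cover) (all of step 2 and value of joint cover below 0.011 rad and contact force between the fingers and cover above 3 N and value of joint fastener between -0.17 and 0.17 rad); the arm keeps its last pose, push and grip.
It fails at once if a bystander (saucer, wing nut, bottle, mug, screwdriver, hand drill) is moved by more than 30 mm (distance of any of saucer, wing_nut, glass_bottle, mug, screwdriver, drill from where it was at the start of the episode above 0.03 m).
It also fails if it takes over 72 s, if anything falls off the work surface, if the arm or the gripper's body presses on something with over 40 N, if the wrist force passes 120 N, or if a joint passes its speed limit or range.

ROBOT

A 7-joint arm with a two-finger parallel gripper is mounted at the origin on the work surface. World frame = base frame: x ahead of the robot, y to its left, z up, the work surface at z = 0. Lengths are in m, angles in rad, forces in N, time in s.
With the tool pointing down it reaches from about 0.4 to 0.85 m from the base axis. Payload 10.4 kg.
Tool frame: the origin (TCP) lies on the centre line of the jaws, within the pads' length; the fingertips stand 17 mm ahead of it and the grasp point (between the pads) lies 2 mm behind it; z points along the fingers, y is the line along which they close (so a half turn about z gives the same grasp; the last joint's range is limited). The gripper opens to 85 mm and grips with 20 to 120 N. Pads are 22 mm wide; open, the fingers measure 114 mm over their backs; the gripper's body (76 mm by 85 mm) begins 54 mm behind the grasp point. The pads swing forward as they close: fully open they stand 13 mm farther back than shut.
Start: joints at [-1.251, 0.332, -0.065, 1.46, 0.022, 1.35, -0.088], TCP at [0.21, 0.589, 0.248] pointing down, gripper open.
Joint ranges: [-2.6, 2.6], [-0.5, 2.12], [-1.47, 1.34], [0.16, 2.42], [-1.27, 4.41], [0.06, 2.06], [-2.6, 2.6]. Speed limits (rad/s): [2.22, 2.22, 2.79, 2.79, 3.14, 3.14, 3.14].

INTERFACE

Orientations are given as a unit quaternion [x, y, z, w].
In Python, from workcell import sensors, imaging, order, spotter gives the robot as it stands. The module is installed in compiled form; this text tells all that it offers.
- The arm moves only by the shell command python3 -m inch 'ROWS' [FORCE]. ROWS is JSON, a list that holds one entry, the list of rows, each a list of 7 numbers: the shift along the tool's x, y, z in m, then the turn, a rotation vector about the tool's x, y, z in rad, then the closure, from -1 (fully open) to 1 (shut). In form: [[[x, y, z, ax, ay, az, hand], ...]]. A call has 1 to 10 rows; each row is the pose to reach, as a shift and turn from the pose commanded when the call began, along the tool's axes at that moment; what a row does not reach only later rows make up. A row lasts 1/10 s, in which the tool goes at most 50 mm and 8.59 degrees, less where a joint would pass 70% of its speed; a pose out of reach is approached as far as the arm can. A call with a gripper value outside its range is refused whole. The fingers move at their own pace and stop on an object; FORCE is the grip in N (left out, the last holds). Time passes only in rows, so rows that repeat a pose let the fingers close. It gives the time, the measured TCP pose, the force, the opening and the grip force at its end, in the units of the state.
- sensors.get_obs(): the state, without advancing time (a new reading comes with each control period).
- imaging.camera(name): name is "scene" or "side" or "wrist"; returns the picture (384x512x3 uint8, blue, green, red); there is no depth.
- imaging.calibration(name): a dict with "mtx" (3x3 intrinsics, pixels), "D" ([k1, k2, p1, p2, k3] as OpenCV has them; the pictures are not rectified), "R" (3x3) and "t" (3): a world point X has camera coordinates R X + t; the wrist camera has in their place "tool_from_camera" (4x4, takes a point from camera to tool coordinates, whose origin is the TCP and whose axes are the flange's). Camera axes: x right, y down, z forward; pixel columns grow to the right and rows downward; lengths in m; the calibration is good to about 2 mm. A picture is of the moment at which its call begins: read the wrist's pose just before it. calibration takes no time and is no camera call.
- order.hand_in(): hands the job in; it is judged then, once.
Trained networks look in the newest picture that a camera, given by its name, has taken for a name from the list of things; names that differ only in an ending like _2 or _b are one class to them, and where a whole thing is asked for, a point or a joint stands for the part that bears it (a point fixed in the world has none). Each returns a list of dicts, best first, with "conf" (0 to 1); they miss things now and then, are a little off and sometimes report something else, mostly with a low value. They report only what shows in the picture. A call takes as long as a camera call.
- spotter.look_for(label, camera): "pixel" ([column, row] in pixels, amid what is visible of it).
The state is a dict: "clock": time; "joint_pos": joint angles; "joint_velocities": joint speeds; "tau": joint torques, N m; "position": TCP position; "ee_rot": TCP orientation; "ft_force": force on the tool from outside, world axes, zero at the start; "torque": the same for the moment, N m; "grip_width": opening from 0.0 (shut) to 1.0 (fully open); "grasp_force": force on a finger pad.
Only numpy, scipy, OpenCV 4.12 (cv2) and the standard library are available. Lean on these libraries where they do the work, as an engineer would, in place of code of your own. Each camera call takes 0.05 s, during which the arm holds its last target. There are 200 camera calls.

## Working session

There is one attempt and no reset: what is moved stays moved. The work goes in short steps, Python scripts to look and compute and a shell command to move; the robot and the scene stay as the last step left them, time stands still between calls to the robot, and variables do not carry over. Pictures are saved under pics/ and viewed, at most 10 in all, crops included, and the job is handed in when it is done.

```bash
mkdir -p pics; cat > h.py <<'E'
import numpy as np, cv2
from scipy.spatial.transform import Rotation as Rn
from workcell import sensors, imaging, order, spotter
def cam(name, save=None):
    o=sensors.get_obs(); im=imaging.camera(name); c=imaging.calibration(name)
    if "tool_from_camera" in c:
        T=np.eye(4); T[:3,:3]=Rn.from_quat(o["ee_rot"]).as_matrix(); T[:3,3]=o["position"]
        W=np.linalg.inv(T@np.array(c["tool_from_camera"])); R,t=W[:3,:3],W[:3,3]
    else: R,t=np.array(c["R"]),np.array(c["t"]).ravel()
    if save: cv2.imwrite("pics/"+save,im)
    return im,(np.array(c["mtx"]),np.array(c["D"]),R,t)
def ray(cal,px):
    K,D,R,t=cal; u=cv2.undistortPoints(np.array([[px]],float),K,D).ravel()
    return -R.T@t, R.T@np.array([u[0],u[1],1.])
def onz(cal,px,z):
    c,d=ray(cal,px); return c+d*(z-c[2])/d[2]
def proj(cal,X):
    K,D,R,t=cal
    return cv2.projectPoints(np.atleast_2d(np.array(X,float)),cv2.Rodrigues(R)[0],t,K,D)[0].reshape(-1,2)
def tri(cals,pxs):
    A=0;b=0
    for c,p in zip(cals,pxs):
        o,d=ray(c,p); d=d/np.linalg.norm(d); P=np.eye(3)-np.outer(d,d); A=A+P; b=b+P@o
    return np.linalg.solve(A,b)
def rel(target):
    "shift in tool axes from the measured TCP to the world target"
    o=sensors.get_obs(); return Rn.from_quat(o["ee_rot"]).inv().apply(np.array(target)-o["position"])
E
cat > a.py <<'E'
from h import *
np.set_printoptions(precision=4,suppress=True)
o=sensors.get_obs(); print({k:np.round(v,4) for k,v in o.items()}); print(Rn.from_quat(o["ee_rot"]).as_matrix())
a,ca=cam("scene","scene0.png"); b,cb=cam("side","side0.png"); w,cw=cam("wrist","wrist0.png")
for n,c in (("scene",ca),("side",cb),("wrist",cw)):
    print(n,"cam at",-c[2].T@c[3])
for l in ["rubber_washer","steel_washer","post_seat","press_pad","wing","box","saucer","glass_bottle","mug","screwdriver","drill"]:
    r=[[(np.round(x["pixel"]),round(x["conf"],2)) for x in spotter.look_for(l,n)[:2]] for n in ("scene","side")]
    print(l,r)
cv2.imwrite("pics/both.png",cv2.resize(np.vstack([a,b]),None,fx=.78,fy=.78))
E
python3 a.py
```

```text
{'clock': np.float64(0.0), 'joint_pos': array([-1.2506,  0.3329, -0.0647,  1.461 ,  0.0216,  1.3499, -0.0885]), 'joint_velocities': array([-0.0016, -0.0016, -0.0004, -0.0001, -0.001 , -0.0002, -0.0008]), 'tau': array([ -0.0007, -62.5444,   0.0486, -39.1615,   0.0161,   0.0097,
         0.    ]), 'position': array([0.21  , 0.5883, 0.2475]), 'ee_rot': array([ 0.1706,  0.9853, -0.0007, -0.0001]), 'ft_force': array([-0.3971,  0.0293, -0.2493]), 'torque': array([ 0.0357,  0.0139, -0.013 ]), 'grasp_force': np.float64(0.0), 'grip_width': np.float64(0.9985)}
[[-0.9418  0.3361 -0.0004]
 [ 0.3361  0.9418 -0.0014]
 [-0.0001 -0.0014 -1.    ]]
scene cam at [1.2934 0.1827 0.9435]
side cam at [-0.0651 -0.9784  0.9936]
wrist cam at [0.1358 0.6151 0.3722]
rubber_washer [[(array([342., 231.]), 0.58)], [(array([243., 167.]), 0.43)]]
steel_washer [[(array([250., 218.]), 0.22)], []]
post_seat [[(array([253., 211.]), 0.95)], [(array([282., 197.]), 0.83)]]
press_pad [[(array([250., 209.]), 0.8)], [(array([286., 194.]), 0.67)]]
wing [[], []]
box [[(array([255., 220.]), 0.94)], [(array([285., 202.]), 0.61)]]
saucer [[(array([148., 180.]), 0.71)], [(array([330., 300.]), 0.65)]]
glass_bottle [[(array([135., 200.]), 0.87)], [(array([355., 275.]), 0.62)]]
mug [[(array([152., 136.]), 0.66)], [(array([271., 340.]), 0.66)]]
screwdriver [[(array([335., 265.]), 0.87)], [(array([272., 159.]), 0.6)]]
drill [[(array([405., 230.]), 0.75), (array([336., 206.]), 0.45)], [(array([215., 142.]), 0.87)]]
```

```bash
python3 - <<'E'
import cv2,numpy as np
a=cv2.imread("pics/scene0.png")[120:310,90:470];b=cv2.imread("pics/side0.png")[100:360,150:460]
a=cv2.resize(a,(800,400)); cv2.imwrite("pics/sc.png",a)
b=cv2.resize(b,None,fx=2.3,fy=2.3); cv2.imwrite("pics/sd.png",b)
E
```

```text
(no output)
```

View pics/sc.png

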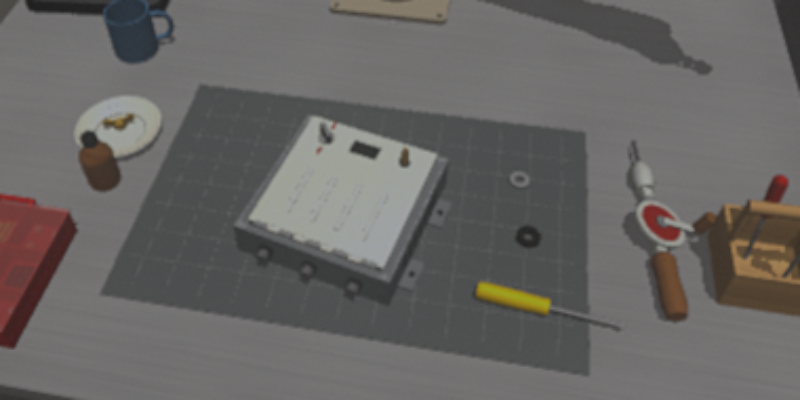

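View pics/sd.png

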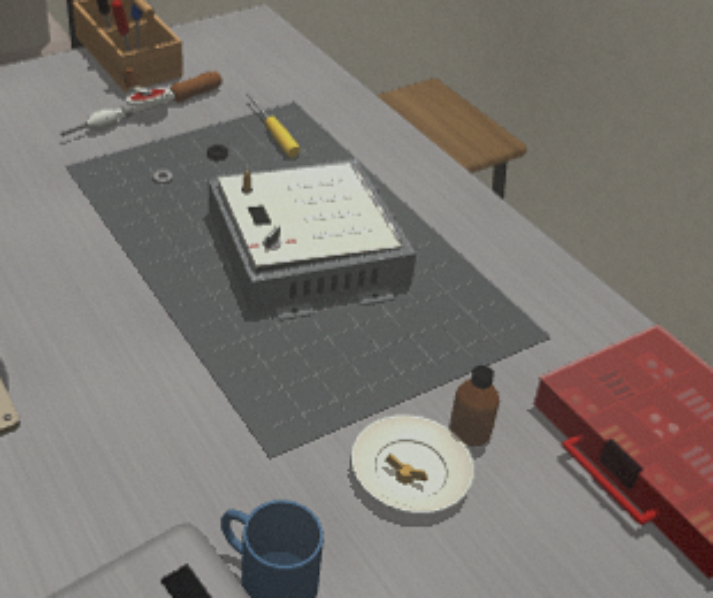

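The scene view shows the steel washer at about (337,205), the rubber washer at (341,232), the post at (282,191–197), the pad at (263,191) and the wing at (245,183). In the side view they are at (220,176), (244,166), (257,174–183), (263,193) and (268,203). The spotter's "rubber_washer" agrees with this; its "steel_washer" was wrong.

```bash
python3 - <<'E'
from h import *
np.set_printoptions(precision=4,suppress=True)
a,ca=cam("scene");b,cb=cam("side")
for n,p,q,z in [("steel",(336.6,205),(220.4,176.1),.009),("rubber",(340.8,232.1),(244.3,166.1),.013),("tip",(282.4,190.5),(257.4,173.5),.11),("pad",(263.4,190.8),(262.6,193),.077),("wing",(244.9,183.2),(268.3,203.5),.09)]:
    print(n,onz(ca,p,z),onz(cb,q,z),tri([ca,cb],[p,q]))
E
```

```text
steel [0.4904 0.2746 0.009 ] [0.4873 0.2752 0.009 ] [0.4883 0.2754 0.0077]
rubber [0.6016 0.2921 0.013 ] [0.5943 0.2878 0.013 ] [0.5976 0.2931 0.0083]
tip [0.5479 0.098  0.11  ] [0.5482 0.1031 0.11  ] [0.5476 0.0992 0.1115]
pad [0.5302 0.0349 0.077 ] [0.5328 0.0378 0.077 ] [0.5316 0.0354 0.0789]
wing [ 0.5197 -0.0276  0.09  ] [ 0.5139 -0.0324  0.09  ] [ 0.5163 -0.0285  0.0863]
```

```bash
python3 -m inch '[[[-0.45,-0.22,-0.03,0,0,0,-1],[-0.45,-0.22,-0.03,0,0,0,-1],[-0.45,-0.22,-0.03,0,0,0,-1],[-0.45,-0.22,-0.03,0,0,0,-1],[-0.45,-0.22,-0.03,0,0,0,-1],[-0.45,-0.22,-0.03,0,0,0,-1],[-0.45,-0.22,-0.03,0,0,0,-1],[-0.45,-0.22,-0.03,0,0,0,-1],[-0.45,-0.22,-0.03,0,0,0,-1],[-0.45,-0.22,-0.03,0,0,0,-1]]]'
python3 - <<'E'
from h import *
np.set_printoptions(precision=4,suppress=True)
print(imaging.calibration("wrist")["tool_from_camera"])
w,cw=cam("wrist","w1.png"); o=sensors.get_obs(); print(o["position"],o["joint_pos"],o["clock"])
for l in ["rubber_washer","steel_washer","post_seat","press_pad","wing"]:
    print(l,[(np.round(x["pixel"],1),round(x["conf"],2)) for x in spotter.look_for(l,"wrist")[:2]])
print(proj(cw,[[.4883,.2754,.009],[.5976,.2931,.013],[.5476,.0992,.11],[.5316,.0354,.078]]))
E
```

```text
clock: 2.35
position: [0.5598, 0.2299, 0.2786]
ee_rot: [0.17, 0.985, 0.0, 0.0]
ft_force: [1.1, 0.4, 0.4]
grip_width: 1.0
grasp_force: 0.0
[[ 0.0009 -0.9516 -0.3073  0.0788]
 [ 1.      0.0013 -0.0012  0.0001]
 [ 0.0016 -0.3073  0.9516 -0.1246]
 [ 0.      0.      0.      1.    ]]
[0.5652 0.2211 0.2789] [-0.6558  0.2753  0.2546  1.4817 -0.0647  1.3914  0.8194] 2.4
rubber_washer [(array([315.7, 169.3]), 0.94)]
steel_washer [(array([269.9,  82.5]), 0.7)]
post_seat [(array([311.7, 159.7]), 0.72), (array([ 97.6, 228.8]), 0.58)]
press_pad [(array([ 94.3, 231.5]), 0.83)]
wing [(array([ 25.3, 208.9]), 0.57)]
[[270.8974  87.7491]
 [311.6232 167.2743]
 [129.0357 207.092 ]
 [ 83.6606 202.0837]]
```

View pics/w1.png

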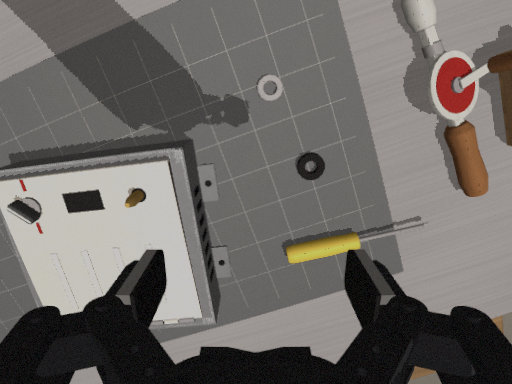

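The picture shows the rubber washer at (311,166), the steel washer at (270,88), and the post from its base at (138,195) to its tip at (129,206). The projections match to within 1–2 px. The wing is at (24,210). I'm moving above the rubber washer for a closer look.

```bash
python3 -m inch '[[[-0.015,0.071,0.05,0,0,0,-0.6],[-0.015,0.071,0.1,0,0,0,-0.6],[-0.015,0.071,0.147,0,0,0,-0.6],[-0.015,0.071,0.147,0,0,0,-0.6],[-0.015,0.071,0.147,0,0,0,-0.6],[-0.015,0.071,0.147,0,0,0,-0.6],[-0.015,0.071,0.147,0,0,0,-0.6]]]'
cat > wash.py <<'E'
from h import *
import sys
np.set_printoptions(precision=4,suppress=True)
l,z=sys.argv[1],float(sys.argv[2])
w,cw=cam("wrist",sys.argv[3]); o=sensors.get_obs(); print(o["position"],o["joint_velocities"],o["clock"],o["grip_width"])
r=spotter.look_for(l,"wrist"); print([(x["pixel"],round(x["conf"],2)) for x in r[:2]])
p=onz(cw,r[0]["pixel"],z); print("world",p,"tool shift",rel(p))
u,v=map(int,r[0]["pixel"]); g=cv2.cvtColor(w,cv2.COLOR_BGR2GRAY)
lo,hi=(0,45) if l[0]=="r" else (130,255)
m=cv2.inRange(g,lo,hi)
k=np.zeros_like(m); cv2.circle(k,(u,v),60,255,-1); m&=k
cs,_=cv2.findContours(m,cv2.RETR_EXTERNAL,cv2.CHAIN_APPROX_NONE)
for c in sorted(cs,key=cv2.contourArea)[-2:]:
    if len(c)>5:
        e=cv2.fitEllipse(c); q=onz(cw,e[0],z-.002); print("ellipse",e,q,"shift",rel(q))
E
python3 wash.py rubber_washer .013 w2.png
```

```text
clock: 3.35
position: [0.5974, 0.2941, 0.1339]
ee_rot: [0.17, 0.985, 0.001, 0.001]
ft_force: [-0.3, 0.3, -0.5]
grip_width: 0.797
grasp_force: 0.0
[0.5975 0.2939 0.1339] [ 0.0045  0.0024  0.0011  0.0041 -0.0002 -0.0049  0.002 ] 3.4 0.7996719576224827
[([254.9, 179.8], 0.56)]
world [0.5886 0.2974 0.013 ] tool shift [0.0099 0.0001 0.1206]
ellipse ((253.19700622558594, 188.55479431152344), (40.306724548339844, 40.733428955078125), 141.19346618652344) [0.5957 0.2934 0.011 ] shift [ 0.0018 -0.0013  0.1226]
```

View pics/w2.png

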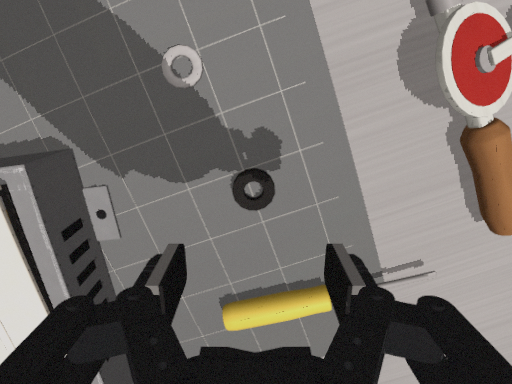

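The ellipse fit puts the rubber washer's bore at (253,188), 2 mm from below the TCP. Descending.

```bash
python3 -m inch '[[[0.002,-0.001,0.04,0,0,0,-0.3],[0.002,-0.001,0.08,0,0,0,-0.3],[0.002,-0.001,0.1,0,0,0,-0.3],[0.002,-0.001,0.105,0,0,0,-0.3],[0.002,-0.001,0.108,0,0,0,-0.3],[0.002,-0.001,0.108,0,0,0,-0.3],[0.002,-0.001,0.108,0,0,0,-0.3]]]'
```

```text
clock: 4.15
position: [0.5954, 0.2935, 0.025]
ee_rot: [0.171, 0.985, 0.001, 0.001]
ft_force: [0.4, -0.3, 1.7]
grip_width: 0.651
grasp_force: 0.0
```

```bash
python3 -m inch '[[[0,0,0.006,0,0,0,-0.1],[0,0,0.006,0,0,0,0.1],[0,0,0.006,0,0,0,0.5],[0,0,0.006,0,0,0,0.5],[0,0,0.006,0,0,0,0.5],[0,0,0.006,0,0,0,0.5],[0,0,0.006,0,0,0,0.5],[0,0,0.006,0,0,0,0.5]]]' 25
```

```text
clock: 4.95
position: [0.5959, 0.2933, 0.0194]
ee_rot: [0.171, 0.985, 0.001, 0.001]
ft_force: [-0.8, -1.5, 13.1]
grip_width: 0.404
grasp_force: 28.7
```

Gripped, and the fingertips reached the mat level, so the washer's underside is about 16.5 mm ahead of the TCP. I'll lift and stop beside the post to measure it.

```bash
python3 -m inch '[[[0,0,-0.03,0,0,0,0.5],[0,0,-0.08,0,0,0,0.5],[-0.01,-0.02,-0.125,0,0,0,0.5],[-0.03,-0.06,-0.145,0,0,0,0.5],[-0.045,-0.11,-0.145,0,0,0,0.5],[-0.055,-0.155,-0.145,0,0,0,0.5],[-0.059,-0.185,-0.145,0,0,0,0.5],[-0.059,-0.199,-0.145,0,0,0,0.5],[-0.059,-0.199,-0.145,0,0,0,0.5],[-0.059,-0.199,-0.145,0,0,0,0.5]]]'
python3 -m inch '[[[0,0,0,0,0,0,0.5],[0,0,0,0,0,0,0.5],[0,0,0,0,0,0,0.5]]]'
python3 - <<'E'
from h import *
np.set_printoptions(precision=4,suppress=True)
w,cw=cam("wrist"); o=sensors.get_obs(); print(o["position"],o["joint_velocities"])
for l in ["rubber_washer","post_tip","post_seat","press_pad","wing"]:
    print(l,[(np.round(x["pixel"],1),round(x["conf"],2)) for x in spotter.look_for(l,"wrist")[:2]])
print(proj(cw,[[.5476,.0992,.11],[.5476,.0992,.077]]))
cv2.imwrite("pics/w3.png",cv2.resize(w,(800,600)))
E
```

```text
clock: 5.95
position: [0.5833, 0.0879, 0.1623]
ee_rot: [0.17, 0.986, 0.001, 0.0]
ft_force: [-0.5, 0.3, -0.5]
grip_width: 0.399
grasp_force: 25.1
clock: 6.25
position: [0.5832, 0.0869, 0.162]
ee_rot: [0.17, 0.985, 0.0, -0.0]
ft_force: [0.2, -0.0, 0.2]
grip_width: 0.404
grasp_force: 25.1
[0.5832 0.0866 0.162 ] [ 0.0055 -0.0029  0.0051  0.0031  0.0004 -0.0002  0.0012]
rubber_washer [(array([251.4, 248.8]), 0.69)]
post_tip [(array([175.9, 186.4]), 0.89), (array([469.3, 241.3]), 0.38)]
post_seat [(array([168.7, 193. ]), 0.94)]
press_pad [(array([168.1, 195.4]), 0.68)]
wing [(array([ 63.8, 176.1]), 0.81)]
[[254.5779 165.6105]
 [254.7085 154.5212]]
```

View pics/w3.png

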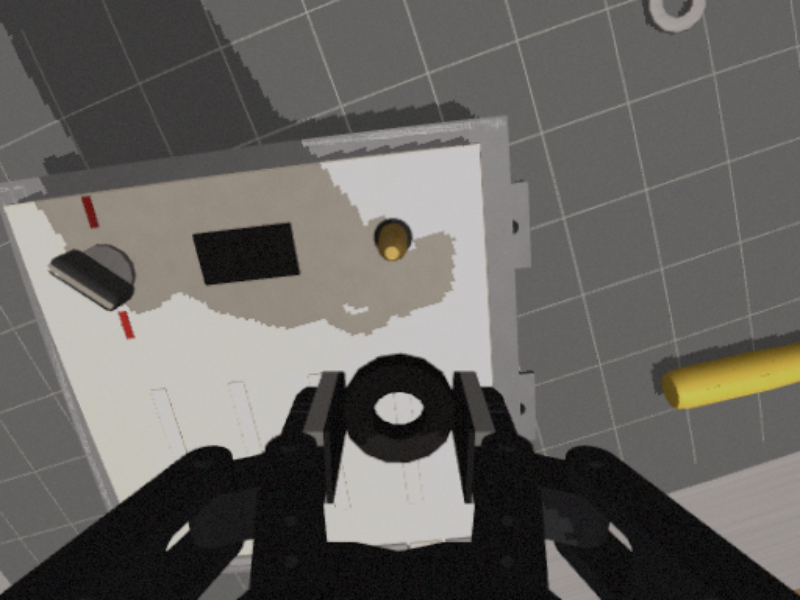

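The post tip is at (250,163) in full-image pixels, the held washer's bore at (255,261), the wing from about (35,168) to (80,194), and the red marks at (58,136) and (81,208). I'll compute the offsets from these.

```bash
python3 - <<'E'
from h import *
np.set_printoptions(precision=4,suppress=True)
w,cw=cam("wrist"); o=sensors.get_obs()
s=.64
tip=onz(cw,(391*s,254*s),.110); wc=onz(cw,(398.5*s,408*s),o["position"][2]-.0065)
print("tip",tip,"washer",wc,"tool",rel(wc),"tip tool",rel(tip))
g=[onz(cw,(a*s,b*s),.079) for a,b in((90,212),(126,325))]; d=g[0]-g[1]; print("marks",g,np.arctan2(d[1],d[0]))
q=[onz(cw,(a*s,b*s),.099) for a,b in((62,262),(125,297))]; d=q[0]-q[1]; print("wing",q,np.linalg.norm(d),np.arctan2(d[1],d[0]))
print("pad",onz(cw,(246*s,254*s),.0785))
t=w[140:210,20:100]; cv2.imwrite("pics/wing.png",cv2.resize(t,None,fx=6,fy=6,interpolation=cv2.INTER_CUBIC))
E
```

```text
tip [0.5451 0.0964 0.11  ] washer [0.5814 0.0865 0.1557] tool [0.0019 0.0001 0.0065] tip tool [ 0.0394 -0.0028  0.0522]
marks [array([ 0.4898, -0.0228,  0.079 ]), array([ 0.5415, -0.0333,  0.079 ])] 2.9415288800572914
wing [array([ 0.5052, -0.0314,  0.099 ]), array([ 0.5274, -0.0135,  0.099 ])] 0.028486262985115245 -2.4632225901767146
pad [0.5303 0.034  0.0785]
```

View pics/wing.png

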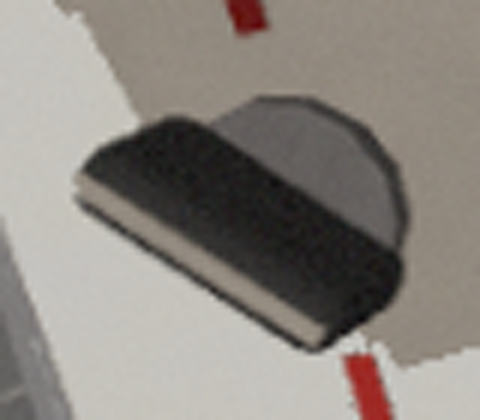

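```bash
python3 -m inch '[[[0.02,-0.002,0,0,0,0,0.5],[0.0375,-0.003,0,0,0,0,0.5],[0.0375,-0.003,0,0,0,0,0.5],[0.0375,-0.003,0.005,0,0,0,0.5],[0.0375,-0.003,0.015,0,0,0,0.5],[0.0375,-0.003,0.025,0,0,0,0.5],[0.0375,-0.003,0.035,0,0,0,0.5],[0.0375,-0.003,0.045,0,0,0,0.5],[0.0375,-0.003,0.045,0,0,0,0.5]]]'
```

```text
clock: 7.5
position: [0.5455, 0.0961, 0.1151]
ee_rot: [0.17, 0.985, -0.0, -0.002]
ft_force: [-2.4, 1.8, -1.3]
grip_width: 0.403
grasp_force: 25.1
```

```bash
python3 - <<'E'
from h import *
w,cw=cam("wrist"); cv2.imwrite("pics/w4.png",cv2.resize(w[150:384,130:390],None,fx=2.3,fy=2.3))
r=[onz(cw,p,.099) for p in((33.3,170.8),(73.3,196.7))]
E
```

```text
(no output)
```

View pics/w4.png

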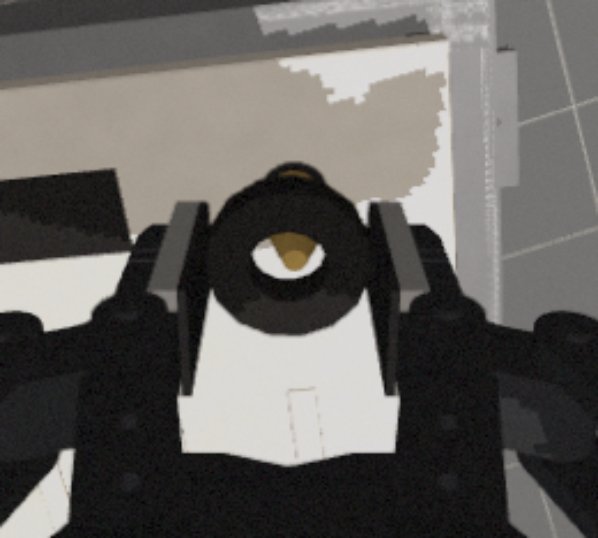

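The tip sits inside the bore, about 1.8 mm off towards tool +y. I'll correct that and lower.

```bash
python3 -m inch '[[[0,0.0018,0,0,0,0,0.5],[0,0.0018,0.004,0,0,0,0.5],[0,0.0018,0.008,0,0,0,0.5],[0,0.0018,0.012,0,0,0,0.5],[0,0.0018,0.016,0,0,0,0.5],[0,0.0018,0.018,0,0,0,0.5],[0,0.0018,0.018,0,0,0,0.5]]]'
```

```text
clock: 8.25
position: [0.5464, 0.0977, 0.0989]
ee_rot: [0.17, 0.985, -0.0, -0.001]
ft_force: [-8.0, 3.0, 0.8]
grip_width: 0.398
grasp_force: 24.8
```

```bash
python3 -m inch '[[[0.0015,0,0,0,0,0,0.5],[0.002,0,0.002,0,0,0,0.5],[0.002,0,0.003,0,0,0,0.5],[0.002,0,0.003,0,0,0,0.5],[0.002,0,0.003,0,0,0,0.5]]]'
```

```text
clock: 8.75
position: [0.5459, 0.0979, 0.0963]
ee_rot: [0.171, 0.985, 0.0, 0.0]
ft_force: [-0.2, -0.0, 0.7]
grip_width: 0.399
grasp_force: 25.1
```

Centred without side force. Releasing and lifting.

```bash
python3 -m inch '[[[0,0,0,0,0,0,0.1],[0,0,0,0,0,0,-0.2],[0,0,0,0,0,0,-0.2],[0,0,0,0,0,0,-0.2],[0,0,-0.02,0,0,0,-0.2],[0,0,-0.06,0,0,0,-0.3],[-0.03,0,-0.07,0,0,0,-0.3],[-0.04,0,-0.07,0,0,0,-0.3],[-0.04,0,-0.07,0,0,0,-0.3],[-0.04,0,-0.07,0,0,0,-0.3]]]'
python3 - <<'E'
from h import *
np.set_printoptions(precision=4,suppress=True)
w,cw=cam("wrist"); cv2.imwrite("pics/w5.png",cv2.resize(w[60:260],(800,312)))
for l in ["rubber_washer","steel_washer"]:
    for x in spotter.look_for(l,"wrist")[:2]: print(l,x)
R=[[.5459,.0979,z] for z in(.077,.087,.110)]; print(proj(cw,R))
print(sensors.get_obs()["position"],sensors.get_obs()["joint_pos"])
E
```

```text
clock: 9.75
position: [0.5821, 0.0846, 0.1649]
ee_rot: [0.171, 0.985, -0.0, -0.001]
ft_force: [-0.9, -0.5, -0.0]
grip_width: 0.648
grasp_force: 0.0
rubber_washer {'pixel': [248.2, 144.1], 'conf': 0.84}
steel_washer {'pixel': [429.9, 10.5], 'conf': 0.74}
[[255.845  152.5053]
 [255.8443 155.342 ]
 [255.8424 162.9905]]
[0.5822 0.0849 0.1654] [-0.4654  0.3145  0.2937  1.6809 -0.098   1.1622  1.0824]
```

View pics/w5.png

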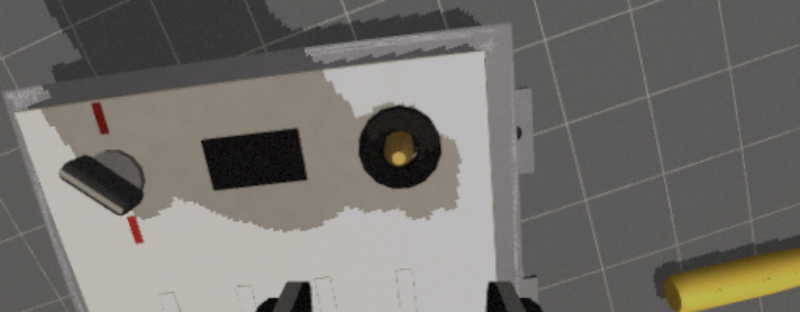

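The rubber washer is seated around the post: ring centre about (256,154), tip at (255,161). Next is the steel washer.

```bash
python3 -m inch '[[[0.03,0.03,0,0,0,0,-0.5],[0.06,0.06,0,0,0,0,-0.5],[0.09,0.09,0,0,0,0,-0.5],[0.12,0.12,0.01,0,0,0,-0.5],[0.145,0.14,0.025,0,0,0,-0.5],[0.151,0.148,0.035,0,0,0,-0.5],[0.151,0.148,0.035,0,0,0,-0.5],[0.151,0.148,0.035,0,0,0,-0.5],[0.151,0.148,0.035,0,0,0,-0.5],[0.151,0.148,0.035,0,0,0,-0.5]]]'
python3 wash.py steel_washer .009 w6.png
```

```text
clock: 10.9
position: [0.4917, 0.2735, 0.1318]
ee_rot: [0.172, 0.985, 0.0, 0.0]
ft_force: [-0.0, -0.4, -0.2]
grip_width: 0.75
grasp_force: 0.0
[0.4915 0.2737 0.1317] [-0.004   0.002  -0.0063  0.003  -0.0011 -0.002  -0.0006] 10.95 0.7524506380531099
[([250.6, 194.2], 0.64)]
world [0.4936 0.2689 0.009 ] tool shift [-0.0038 -0.0041  0.1226]
ellipse ((288.5730895996094, 162.0387420654297), (2.3745694160461426, 20.740877151489258), 70.35890197753906) [0.4787 0.307  0.007 ] shift [0.0231 0.0268 0.1246]
ellipse ((246.04721069335938, 209.6082305908203), (68.72158813476562, 98.78264617919922), 94.28229522705078) [0.5059 0.2602 0.007 ] shift [-0.0182 -0.0081  0.1246]
```

```bash
python3 - <<'E'
from h import *
np.set_printoptions(precision=4,suppress=True)
w=cv2.imread("pics/w6.png"); g=cv2.cvtColor(w,cv2.COLOR_BGR2GRAY)
x,y=195,140; c=g[y:y+110,x:x+110]
h=cv2.HoughCircles(cv2.medianBlur(c,3),cv2.HOUGH_GRADIENT,1,10,param1=80,param2=12,minRadius=7,maxRadius=24); print(None if h is None else h[0][:5]+[x,y,0])
cv2.imwrite("pics/w6c.png",cv2.resize(w[y:y+110,x:x+110],None,fx=5,fy=5,interpolation=cv2.INTER_CUBIC))
_,cw=cam("wrist")
for q in (h[0][:5] if h is not None else []):
    p=onz(cw,q[:2]+[x,y],.008); print(p,rel(p))
E
```

```text
[[254.5 184.5  17.4]
 [248.5 171.5  20.1]
 [220.5 178.5   8.2]
 [203.5 202.5  16.1]]
[0.4866 0.2751 0.008 ] [ 0.0047 -0.0006  0.1235]
[0.4746 0.2743 0.008 ] [ 0.0157 -0.0055  0.1235]
[0.4724 0.2506 0.008 ] [ 0.0098 -0.0286  0.1235]
[0.487  0.2293 0.008 ] [-0.0112 -0.0436  0.1235]
```

View pics/w6c.png

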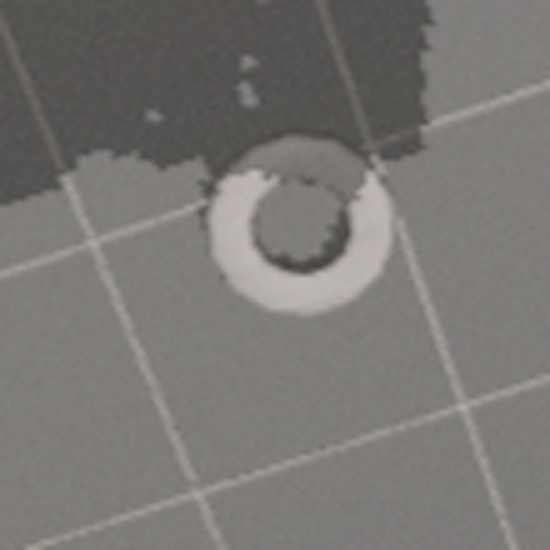

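The steel washer's centre is at (255,185), matching the Hough fit: shift (+4.5, −0.5) mm.

```bash
python3 -m inch '[[[0.0045,-0.0005,0.04,0,0,0,-0.3],[0.0045,-0.0005,0.08,0,0,0,-0.2],[0.0045,-0.0005,0.1,0,0,0,-0.1],[0.0045,-0.0005,0.107,0,0,0,0],[0.0045,-0.0005,0.1115,0,0,0,0],[0.0045,-0.0005,0.1115,0,0,0,0],[0.0045,-0.0005,0.1115,0,0,0,0.5],[0.0045,-0.0005,0.1115,0,0,0,0.6],[0.0045,-0.0005,0.1115,0,0,0,0.6],[0.0045,-0.0005,0.1115,0,0,0,0.6]]]' 25
python3 -m inch '[[[0,0,0,0,0,0,0.6],[0,0,0,0,0,0,0.6]]]'
```

```text
clock: 12.05
position: [0.4872, 0.2762, 0.0211]
ee_rot: [0.171, 0.985, 0.001, 0.001]
ft_force: [-1.3, -0.2, 7.3]
grip_width: 0.356
grasp_force: 24.6
clock: 12.25
position: [0.4872, 0.2762, 0.0211]
ee_rot: [0.171, 0.985, 0.001, 0.001]
ft_force: [-1.2, -1.7, 7.6]
grip_width: 0.353
grasp_force: 24.6
```

```bash
python3 -m inch '[[[0,0,-0.03,0,0,0,0.6],[0,0,-0.07,0,0,0,0.6],[-0.005,-0.005,-0.115,0,0,0,0.6],[-0.025,-0.025,-0.144,0,0,0,0.6],[-0.055,-0.053,-0.144,0,0,0,0.6],[-0.085,-0.082,-0.144,0,0,0,0.6],[-0.115,-0.11,-0.144,0,0,0,0.6],[-0.14,-0.135,-0.144,0,0,0,0.6],[-0.154,-0.148,-0.144,0,0,0,0.6],[-0.154,-0.148,-0.144,0,0,0,0.6]]]'
python3 -m inch '[[[0,0,0,0,0,0,0.6],[0,0,0,0,0,0,0.6],[0,0,0,0,0,0,0.6]]]'
python3 - <<'E'
from h import *
np.set_printoptions(precision=4,suppress=True)
w,cw=cam("wrist","w7.png"); o=sensors.get_obs(); print(o["position"])
for l in ["rubber_washer","steel_washer"]:
    for x in spotter.look_for(l,"wrist")[:2]: print(l,x)
hsv=cv2.cvtColor(w,cv2.COLOR_BGR2HSV)
m=cv2.inRange(hsv,(10,90,60),(28,255,255)); n,L,S,C=cv2.connectedComponentsWithStats(m)
for i in range(1,n):
    if S[i,4]>30: print("brass",S[i],C[i])
g=cv2.cvtColor(w,cv2.COLOR_BGR2GRAY)
h=cv2.HoughCircles(cv2.medianBlur(g[190:300,180:330],3),cv2.HOUGH_GRADIENT,1,10,param1=80,param2=15,minRadius=10,maxRadius=45); print(None if h is None else h[0][:5]+[180,190,0])
print("pred",proj(cw,[[.5459,.0979,.11],[*(o["position"]+[0,0,-.012])]]))
E
```

```text
clock: 13.25
position: [0.5827, 0.0808, 0.1643]
ee_rot: [0.173, 0.985, -0.0, 0.001]
ft_force: [0.3, 0.6, -0.4]
grip_width: 0.353
grasp_force: 24.8
clock: 13.55
position: [0.5813, 0.086, 0.1638]
ee_rot: [0.17, 0.986, 0.0, -0.0]
ft_force: [-0.2, 0.2, -0.1]
grip_width: 0.348
grasp_force: 24.8
[0.5813 0.0858 0.1638]
rubber_washer {'pixel': [262.7, 162.5], 'conf': 0.56}
steel_washer {'pixel': [254.5, 267.1], 'conf': 0.87}
brass [244 146  20  23 344] [253.5087 156.9709]
brass [ 424  219   88   44 2318] [468.45   241.2028]
[[254.5 254.5  30.3]
 [256.5 275.5  44.4]
 [251.5 265.5  36.5]
 [246.5 248.5  28.6]
 [264.5 254.5  23. ]]
pred [[254.0633 165.4386]
 [254.5615 258.9262]]
```

```bash
python3 -m inch '[[[0.02,0,0,0,0,0,0.6],[0.0374,-0.0005,0,0,0,0,0.6],[0.0374,-0.0005,0.005,0,0,0,0.6],[0.0374,-0.0005,0.015,0,0,0,0.6],[0.0374,-0.0005,0.025,0,0,0,0.6],[0.0374,-0.0005,0.035,0,0,0,0.6],[0.0374,-0.0005,0.043,0,0,0,0.6],[0.0374,-0.0005,0.043,0,0,0,0.6],[0.0374,-0.0005,0.043,0,0,0,0.6]]]'
python3 - <<'E'
from h import *
w,cw=cam("wrist"); cv2.imwrite("pics/w8.png",cv2.resize(w[120:384,0:390],None,fx=2,fy=2))
o=sensors.get_obs(); print(o["position"],o["ft_force"]); print(proj(cw,[[.5459,.0979,.11]]))
E
```

```text
clock: 14.6
position: [0.5463, 0.0965, 0.1205]
ee_rot: [0.171, 0.985, -0.0, -0.0]
ft_force: [0.7, 0.9, -0.1]
grip_width: 0.35
grasp_force: 24.8
[0.54651684 0.09657622 0.12087393] [-0.22074871 -0.58115065 -0.04750728]
[[257.36644658 258.76381573]]
```

View pics/w8.png

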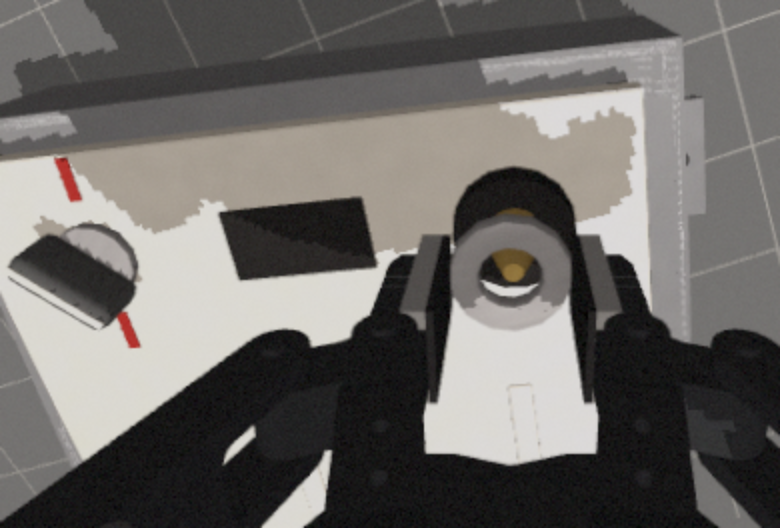

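The tip is visible within the bore, under 1 mm off. The rubber washer sits below it and the wing's slot line runs from (5,255) to (51,284). Inserting.

```bash
python3 - <<'E'
from h import *
np.set_printoptions(precision=4,suppress=True)
w,cw=cam("wrist")
q=[onz(cw,(a/2,b/2+120),.099) for a,b in((10,269),(102,327))]; d=q[1]-q[0]; print("wing slot",q,np.linalg.norm(d),np.arctan2(d[1],d[0]),"mid",(q[0]+q[1])/2)
g=[onz(cw,(a/2,b/2+120),.0785) for a,b in((60,158),(128,347),(74,200),(119,313))]; print("marks",g)
for i in(0,2):
    d=g[i+1]-g[i]; print(np.linalg.norm(d),np.arctan2(d[1],d[0]),(g[i]+g[i+1])/2)
P=[onz(cw,(a/2,b/2+120),.0785) for a,b in((220,213),(362,198),(375,266),(240,280))]; print("pad",np.mean(P,0),[np.linalg.norm(P[i]-P[i-1]) for i in range(4)])
E
python3 -m inch '[[[0.0008,0.0007,0,0,0,0,0.6],[0.0008,0.0007,0.004,0,0,0,0.6],[0.0008,0.0007,0.007,0,0,0,0.6],[0.0008,0.0007,0.01,0,0,0,0.6],[0.0008,0.0007,0.012,0,0,0,0.6],[0.0008,0.0007,0.014,0,0,0,0.6],[0.0008,0.0007,0.014,0,0,0,0.6]]]'
```

```text
wing slot [array([ 0.5049, -0.0352,  0.099 ]), array([ 0.5295, -0.0194,  0.099 ])] 0.029270514970451186 0.5707708851408226 mid [ 0.5172 -0.0273  0.099 ]
marks [array([ 0.4832, -0.0205,  0.0785]), array([ 0.5469, -0.035 ,  0.0785]), array([ 0.4962, -0.0236,  0.0785]), array([ 0.5348, -0.031 ,  0.0785])]
0.06533595729119007 -0.22463607029070695 [ 0.5151 -0.0278  0.0785]
0.03928245656841766 -0.18836513042383993 [ 0.5155 -0.0273  0.0785]
pad [0.5304 0.0356 0.0785] [np.float64(0.02254995698994689), np.float64(0.04297971681734165), np.float64(0.022225858883423995), np.float64(0.042393961473404046)]
clock: 15.4
position: [0.5455, 0.0975, 0.1063]
ee_rot: [0.171, 0.985, -0.0, -0.0]
ft_force: [-0.4, -0.2, 0.1]
grip_width: 0.351
grasp_force: 24.8
```

Free on the post. Release, lift, and move over the wing while turning the tool to its angle (slot about 0.57 rad in the world, marks about −0.22).

```bash
python3 -m inch '[[[0,0,0,0,0,0,0.1],[0,0,0,0,0,0,-0.1],[0,0,0,0,0,0,-0.1],[0,0,0,0,0,0,-0.1],[0,0,-0.03,0,0,0,-0.1],[0,0,-0.06,0,0,0,-0.1],[0,0,-0.065,0,0,0,-0.1],[0,0,-0.065,0,0,0,-0.1]]]'
python3 -m inch '[[[-0.003,-0.03,0,0,0,-0.14,-0.1],[-0.006,-0.06,0,0,0,-0.28,-0.1],[-0.01,-0.09,0,0,0,-0.42,-0.1],[-0.013,-0.115,0,0,0,-0.56,-0.1],[-0.0147,-0.1275,0,0,0,-0.7,-0.1],[-0.0147,-0.1275,0,0,0,-0.84,-0.1],[-0.0147,-0.1275,0,0,0,-0.915,-0.1],[-0.0147,-0.1275,0,0,0,-0.915,-0.1],[-0.0147,-0.1275,0,0,0,-0.915,-0.1],[-0.0147,-0.1275,0,0,0,-0.915,-0.1]]]'
python3 - <<'E'
from h import *
np.set_printoptions(precision=4,suppress=True)
w,cw=cam("wrist","w9.png"); o=sensors.get_obs(); print(o["position"],o["joint_pos"],"xangle",np.arctan2(*Rn.from_quat(o["ee_rot"]).as_matrix()[[1,0],0]))
for l in ["wing","steel_washer","rubber_washer"]:
    for x in spotter.look_for(l,"wrist")[:2]: print(l,x)
print(proj(cw,[[.5165,-.0275,.099],[.5165,-.0275,.09],[.5455,.0975,.093]]))
c=w[140:250,190:320]; hsv=cv2.cvtColor(w,cv2.COLOR_BGR2HSV)
m=cv2.inRange(hsv,(0,0,0),(180,255,60)); k=np.zeros_like(m); cv2.circle(k,(256,185),60,255,-1); m&=k
cs,_=cv2.findContours(m,cv2.RETR_EXTERNAL,cv2.CHAIN_APPROX_NONE)
for c in sorted(cs,key=cv2.contourArea)[-2:]: print(cv2.contourArea(c),cv2.minAreaRect(c))
E
```

```text
clock: 16.2
position: [0.5463, 0.0977, 0.1726]
ee_rot: [0.171, 0.985, 0.001, 0.001]
ft_force: [-0.2, -1.1, -0.4]
grip_width: 0.549
grasp_force: 0.0
clock: 17.2
position: [0.5165, -0.0273, 0.1712]
ee_rot: [-0.281, 0.96, 0.0, -0.0]
ft_force: [0.1, -0.4, 0.8]
grip_width: 0.545
grasp_force: 0.0
[ 0.5166 -0.0273  0.1713] [-0.2985  0.1522  0.2879  1.8572 -0.0475  1.1393  2.1478] xangle -2.57067494372524
wing {'pixel': [252.1, 200.1], 'conf': 0.84}
rubber_washer {'pixel': [248.8, 251.4], 'conf': 0.45}
rubber_washer {'pixel': [370.1, 291.5], 'conf': 0.38}
[[254.5988 213.4644]
 [254.6185 208.7015]
 [366.9542 317.8125]]
63.5 ((253.0, 187.0), (8.0, 12.0), 90.0)
87.5 ((294.2151794433594, 148.81588745117188), (59.41372299194336, 3.58178973197937), 46.273033142089844)
```

```bash
python3 -m inch '[[[0,0,0.03,0,0,0,-0.1],[0,0,0.05,0,0,0,0],[0,0,0.064,0,0,0,0.1],[0,0,0.068,0,0,0,0.2],[0,0,0.068,0,0,0,0.5],[0,0,0.068,0,0,0,0.9],[0,0,0.068,0,0,0,0.9],[0,0,0.068,0,0,0,0.9],[0,0,0.068,0,0,0,0.9],[0,0,0.068,0,0,0,0.9]]]' 25
python3 -c "
from h import *
o=sensors.get_obs(); print(o['position'],o['ft_force'],o['torque'],o['grip_width'],o['grasp_force'])"
```

```text
clock: 18.4
position: [0.5177, -0.0282, 0.1045]
ee_rot: [-0.282, 0.959, -0.001, 0.001]
ft_force: [3.7, -5.7, -1.2]
grip_width: 0.098
grasp_force: 28.1
[ 0.51767376 -0.02818331  0.10453775] [ 3.72513629 -5.69525775 -1.247143  ] [-0.74805576 -0.74407539  0.04949889] 0.09810317983209084 28.094725012779236
```

Gripped (8.3 mm). I'll relieve the side force and turn clockwise by 0.79.

```bash
python3 -m inch '[[[0,-0.0013,0,0,0,0,0.9],[0,-0.0013,0,0,0,0.12,0.9],[0,-0.0013,0,0,0,0.24,0.9],[0,-0.0013,0,0,0,0.36,0.9],[0,-0.0013,0,0,0,0.48,0.9],[0,-0.0013,0,0,0,0.6,0.9],[0,-0.0013,0,0,0,0.72,0.9],[0,-0.0013,0,0,0,0.79,0.9],[0,-0.0013,0,0,0,0.79,0.9],[0,-0.0013,0,0,0,0.79,0.9]]]'
python3 -c "
from h import *
o=sensors.get_obs(); print(o['position'],o['ft_force'],o['torque'],o['grip_width'],o['grasp_force'],'xangle',np.arctan2(*Rn.from_quat(o['ee_rot']).as_matrix()[[1,0],0]))"
```

```text
clock: 19.4
position: [0.5179, -0.0294, 0.1042]
ee_rot: [0.109, 0.994, -0.0, 0.001]
ft_force: [2.7, -4.5, -1.0]
grip_width: 0.097
grasp_force: 27.9
[ 0.51786703 -0.02938428  0.10417951] [ 2.71609027 -4.51444423 -1.00439618] [-1.0073488  -0.32688968 -0.03794722] 0.0968732440559822 27.93718993663788 xangle 2.9230075161220594
```

```bash
python3 -m inch '[[[0,0,0,0,0,0,0.6],[0,0,0,0,0,0,0.3],[0,0,0,0,0,0,0.3],[0,0,-0.03,0,0,0,0.3],[0,0,-0.06,0,0,0,0.5],[0.001,0.03,-0.065,0,0,0,0.9],[0.002,0.066,-0.065,0,0,0,1],[0.002,0.066,-0.065,0,0,0,1],[0.002,0.066,-0.065,0,0,0,1],[0.002,0.066,-0.065,0,0,0,1]]]'
python3 - <<'E'
from h import *
np.set_printoptions(precision=4,suppress=True)
w,cw=cam("wrist","w10.png"); o=sensors.get_obs(); print(o["position"],o["ft_force"],o["grip_width"])
for l in ["wing","steel_washer","rubber_washer","press_pad"]:
    for x in spotter.look_for(l,"wrist")[:2]: print(l,x)
for n,P in (("wing top",[.517,-.029,.099]),("steel",[.5457,.0975,.093]),("tip",[.5457,.0975,.11]),("pad",[.5304,.0356,.0785])): print(n,proj(cw,P))
hsv=cv2.cvtColor(w,cv2.COLOR_BGR2HSV); m=cv2.inRange(hsv,(0,130,60),(6,255,255))|cv2.inRange(hsv,(174,130,60),(180,255,255))
n,L,S,C=cv2.connectedComponentsWithStats(m); R=[]
for i in range(1,n):
    if S[i,4]>20: R.append(C[i]); print("red",S[i],C[i],onz(cw,C[i],.078))
g=cv2.cvtColor(w,cv2.COLOR_BGR2GRAY)
dark=cv2.inRange(g,0,60); dark[:,200:]=0; dark[250:]=0
n,L,S,C=cv2.connectedComponentsWithStats(dark)
for i in range(1,n):
    if S[i,4]>60:
        c=np.argwhere(L==i)[:,::-1].astype(np.float32); print("dark",S[i],cv2.minAreaRect(c))
E
```

```text
clock: 20.4
position: [0.5295, 0.0355, 0.1685]
ee_rot: [0.109, 0.994, -0.0, -0.0]
ft_force: [0.1, -0.3, 1.0]
grip_width: 0.0
grasp_force: 0.0
[0.5295 0.0353 0.1686] [-0.161   0.3101 -0.0706] -0.0019071171724685523
wing {'pixel': [164.4, 204.5], 'conf': 0.85}
steel_washer {'pixel': [342.7, 206.3], 'conf': 0.95}
rubber_washer {'pixel': [336.9, 192.4], 'conf': 0.65}
press_pad {'pixel': [238.7, 217.8], 'conf': 0.7}
wing top [[157.4573 217.0342]]
steel [[347.8294 214.7936]]
tip [[355.196  224.7896]]
pad [[255.5288 205.3666]]
red [160 160   7  18  97] [162.866  168.5361] [ 0.4894 -0.0226  0.078 ]
red [167 228   6  16  67] [169.5821 236.3284] [ 0.5411 -0.0337  0.078 ]
dark [ 98 127 102  13 923] ((148.5, 133.0), (12.0, 101.0), 90.0)
dark [160 160   6  18  82] ((162.9205780029297, 168.46763610839844), (17.33340835571289, 4.678486347198486), 85.60128784179688)
dark [151 187  20  47 372] ((160.8558807373047, 210.12648010253906), (46.401390075683594, 17.48680305480957), 85.60128784179688)
```

Wing and marks are parallel (85.6° against 84.4° in the image). A quick numeric check of the washers before pressing.

```bash
python3 - <<'E'
from h import *
np.set_printoptions(precision=4,suppress=True)
w,cw=cam("wrist"); g=cv2.cvtColor(w,cv2.COLOR_BGR2GRAY); x,y=300,160
c=cv2.medianBlur(g[y:y+110,x:x+100],3)
dark=cv2.inRange(c,0,50); n,L,S,C=cv2.connectedComponentsWithStats(dark)
for i in range(1,n):
    if S[i,4]>60: print("dark",S[i]+[x,y,0,0,0],C[i]+[x,y])
h=cv2.HoughCircles(c,cv2.HOUGH_GRADIENT,1,6,param1=80,param2=12,minRadius=18,maxRadius=36); print(None if h is None else h[0][:5]+[x,y,0])
f=800
for n,r,z in(("rubber bottom",.018,.077),("rubber top",.018,.087),("steel top",.016,.093),("steel top if 5 mm high",.016,.098)):
    t=np.linspace(0,6.28,40); p=proj(cw,np.c_[.5457+r*np.cos(t),.0978+r*np.sin(t),0*t+z]); print(n,p.min(0),p.max(0),p.mean(0))
E
```

```text
dark [319 185  47  37 386] [335.8161 195.7409]
[[343.5 208.5  24.6]
 [349.5 206.5  18.8]
 [337.5 204.5  22.1]
 [348.5 216.5  23. ]
 [336.5 212.5  30.4]]
rubber bottom [317.6414 182.8985] [366.0502 228.5251] [341.9167 206.5407]
rubber top [320.2954 186.9534] [370.7308 234.265 ] [345.5844 211.4826]
steel top [324.8851 192.3859] [370.8685 235.3875] [347.937  214.6584]
steel top if 5 mm high [326.4366 194.7265] [373.4258 238.5498] [349.9912 217.4311]
```

Washers sit low and concentric with the post. Now pressing.

```bash
python3 -m inch '[[[0,0,0.04,0,0,0,1],[0,0,0.065,0,0,0,1],[0,0,0.07,0,0,0,1],[0,0,0.073,0,0,0,1],[0,0,0.076,0,0,0,1],[0,0,0.078,0,0,0,1],[0,0,0.08,0,0,0,1],[0,0,0.082,0,0,0,1],[0,0,0.082,0,0,0,1]]]'
python3 -m inch '[[[0,0,0.001,0,0,0,1],[0,0,0.002,0,0,0,1],[0,0,0.002,0,0,0,1],[0,0,0.002,0,0,0,1]]]'
```

```text
clock: 21.6
position: [0.5303, 0.0364, 0.0874]
ee_rot: [0.109, 0.994, 0.0, 0.001]
ft_force: [-1.4, -0.4, 7.2]
grip_width: 0.001
grasp_force: 3.2
clock: 22.0
position: [0.5304, 0.0364, 0.0865]
ee_rot: [0.109, 0.994, 0.001, 0.001]
ft_force: [-7.0, -1.0, 17.8]
grip_width: -0.003
grasp_force: 9.2
```

The cover bottomed out at TCP z 86.5 mm, exactly the shut height, with 18 N. Settle, one check, and hand in.

```bash
python3 -m inch '[[[0,0,0,0,0,0,1],[0,0,0,0,0,0,1],[0,0,0,0,0,0,1],[0,0,0,0,0,0,1]]]'
python3 - <<'E'
from h import *
np.set_printoptions(precision=3,suppress=True)
w,cw=cam("wrist","w11.png")
for l in ["steel_washer","rubber_washer","wing"]: print(l,spotter.look_for(l,"wrist")[:1])
print(proj(cw,[[.5457,.0978,.084],[.5457,.0978,.078],[.517,-.029,.085]]))
o=sensors.get_obs(); print(o["position"],o["ft_force"],o["clock"])
print(order.hand_in())
E
```

```text
clock: 22.4
position: [0.5304, 0.0364, 0.0865]
ee_rot: [0.109, 0.994, 0.001, 0.001]
ft_force: [-7.5, -1.3, 18.4]
grip_width: -0.002
grasp_force: 9.2
steel_washer [{'pixel': [377.2, 261.4], 'conf': 0.56}]
rubber_washer [{'pixel': [368.1, 239.1], 'conf': 0.82}]
wing [{'pixel': [120.0, 257.9], 'conf': 0.86}]
[[388.879 271.441]
 [384.035 264.779]
 [112.58  271.115]]
[0.53  0.036 0.086] [-7.01  -1.603 18.456] 22.6
the job is handed in; nothing more can be done
None
```

I handed the job in at 22.6 s: both washers are on the post, the wing is lined up with the red marks to about 0.02 rad, and the fingers hold the cover shut with about 18 N. The hand-in gave no verdict; this rests on my force, position and camera readings.

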